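# Raise the dripper arm one rung and seat the dripper

### The job

Get the pour-over stand ready, with room for the dripper's spout above the glass: lift its ring arm by the wooden handle past the first rung until the gravity pawl drops back over that rung, then lower it gently until the first rung carries it, and let go; do not let the arm drop and do not press it down hard. Then set the white dripper upright into the ring, spout down and its flange flat on the ring, and let go of it. Leave the glass under the ring and the other things as they are.

Things in the scene. Friction and masses are not known exactly. Their poses are not given: they have to be found in the camera images.
- stand: Pour-over stand, fixed: board 215 x 160 mm, top at z 18 mm; column of two steel rails 44 mm apart, 275 mm high, 100 mm behind the ring's centre. Origin on the worktop under the ring's centre; +x points from ring to column. Between the rails a dark ladder strip, clamped by hand at a height that varies, has three 8 mm rungs 40 mm apart.
- ring_arm: Steel ring arm sliding up and down the rails, 0.35 to 0.6 kg, almost no friction: let go with no rung under its pawl, it falls. Origin at the ring's centre in its top face, axes as the stand's. Ring inner diameter 80, outer 108, 6 mm thick. At the start it rests on two stop collars, top face 131 mm above the worktop.
- ring_handle (a point): Grip point, middle of the arm's wooden handle: a bar along the arm's x axis in front of the ring (90 mm from its centre, away from the column), 14 mm wide along the arm's y, 20 mm high, 56 mm long; 6 mm below the ring's top face. Pinch it from above across its width.
- lift (a joint): Height of the arm above its collars (m): 0 at the start, 0.105 at most. It hangs on the first rung somewhere from 0.023 to 0.045: no reading tells where, it must be felt as the rung takes the weight. Lifted to 0.060 to 0.073 the pawl has always cleared the first rung and never the second; the second (0.040 higher) is too high, and there is no way down from it.
- pawl: Gravity pawl of the arm: orange nose (+x, to the rungs), brass tail weight, 46 mm long; origin on its hinge, 78 mm behind the ring's centre, level with its top face. A rung met on the way up tips the nose down up to 1 rad with 1 to 3 N; 0.014 m above hanging height it levels again in 0.2 s. Lowered, the level nose stops hard on the rung. It must never bear over 20 N.
- dripper: White ceramic cone dripper, 0.18 to 0.27 kg, standing on its spout. Origin at the centre of its underside, z up. Spout diameter 44, widening to 67 mm at the flange; flange diameter 94 mm, underside at 38 mm; rim diameter 104 at 90 mm. Seated: flange on the ring's top face, origin on the ring's axis (6 mm play) and 38 mm below that face, any heading.
- dripper_ear (a point): Grip point on the dripper's ear handle, 70 mm from its axis on its -x side, 67 mm above its underside. The ear is 10 mm thick along the dripper's y, runs from the cone to 87 mm from the axis, and from 49 to 86 mm above the underside. Pinch it from above across its thickness.
- tumbler: Empty clear glass tumbler, 81 mm across, 91 mm high, stands on the stand's board under the ring, its top 109 mm above the worktop. Leave it.
- coffee_jar: Tall clear storage jar with wooden lid, 101 mm across, 188 mm high. Leave it.
- white_mug: White mug with a handle, 82 mm across, 94 mm high, stands beside the work. Leave it.
- teaspoon: Steel teaspoon, 130 mm long, lies on the worktop. Leave it.

How it is judged:
By the outcome, as a careful person would: the job done as asked, in the order asked, and still so for the second after the job is handed in, with the robot touching nothing.
It also fails if it takes over 58 s, if anything falls off the work surface, if the arm or the gripper's body presses on something with over 40 N, if the wrist force passes 120 N, or if a joint passes its speed limit or range.

### The arm

A 6-joint arm with a two-finger parallel gripper is mounted at the origin on a cart in front of the work surface, level with it; the furniture and walls round the work are solid. World frame = base frame: x ahead of the robot, y to its left, z up, the work surface at z = 0. Lengths are in m, angles in rad, forces in N, time in s.
With the tool pointing down it reaches from about 0.375 to 0.9 m from the base axis. Payload 3.1 kg.
Tool frame: the origin (TCP) lies on the centre line of the jaws, within the pads' length; the fingertips stand 19 mm ahead of it and the grasp point (between the pads) is the TCP; z points along the fingers, y is the direction in which the jaws open and shut (so a half turn about z gives the same grasp; the last joint's range is limited). The gripper opens to 85 mm and grips with 20 to 120 N. Pads are 22 mm wide; open, the fingers measure 114 mm over their backs; the gripper's body (76 mm by 85 mm) begins 54 mm behind the grasp point. The pads swing forward as they close: fully open they stand 13 mm farther back than shut.
Start: joints at [1, 0.527, 1.433, -0, 1.181, -0.178], TCP at [0.239, 0.578, 0.25] pointing down, gripper open.
Joint ranges: [-3.08, 3.08], [-0.75, 2.2], [0.22, 2.44], [-1.43, 4.57], [0, 2.65], [-2.85, 2.85]. Speed limits (rad/s): [2.79, 2.79, 3.14, 3.14, 3.14, 3.14].

### API

Orientations are given as a unit quaternion [x, y, z, w].
In Python, from station import manip, imaging, workorder gives the robot as it stands.
- The arm moves only by the shell command python3 -m creep 'ROWS' [FORCE]. ROWS is a JSON object of lists of equal length, an entry for each row: "claw": the finger opening in cm, from 0 to 8.54; "dp": the shift along the tool's x, y, z in cm, a list of three; "roll": the turn about the tool's z in rad. In form: {"claw": [claw, ...], "dp": [[dx, dy, dz], ...], "roll": [roll, ...]}. A call has 1 to 12 rows; each row is the pose to reach, as a shift and turn from the pose commanded when the call began, along the tool's axes at that moment; what a row does not reach only later rows make up. A row lasts 1/10 s, in which the tool goes at most 50 mm and 8.59 degrees, less where a joint would pass 70% of its speed; a pose out of reach is approached as far as the arm can. A call with a gripper value outside its range is refused whole. The fingers move at their own pace and stop on an object; FORCE is the grip in N (left out, the last holds). Time passes only in rows, so rows that repeat a pose let the fingers close. It gives the time, the measured TCP pose, the force and the opening at its end, in the units of the state.
- manip.sense(): the state, without advancing time (a new reading comes with each control period).
- imaging.snapshot(name): name is "scene" or "top" or "wrist"; returns a dict with "image" (400x640x3 uint8, red, green, blue), "z_map" (400x640 float32, m along the optical axis (not along the pixel's ray), 0 where there is no reading), "vfov" (degrees; the focal length in pixels is half the picture's height over the tangent of half this angle, whatever the lens; pixels are square), "cx", "cy" (the principal point, pixels), "R" (3x3) and "t" (3): a world point X has camera coordinates R X + t. Camera axes: x right, y down, z forward; pixel columns grow to the right and rows downward; lengths in m; the calibration is good to about 2 mm. A picture is of the moment at which its call begins.
- workorder.sign_off(): hands the job in, once; it reports no verdict.
The state is a dict: "t": time; "q": joint angles; "qd": joint speeds; "tau": joint torques, N m; "tcp_pos": TCP position; "tool_rot": TCP orientation; "force": force on the tool from outside, world axes, zero at the start; "ft_torque": the same for the moment, N m; "finger_gap": opening from 0.0 (shut) to 1.0 (fully open).
Only numpy, scipy, OpenCV 4.12 (cv2) and the standard library are available. Lean on these libraries where they do the work, as an engineer would, in place of code of your own. Each camera call takes 0.05 s, during which the arm holds its last target.

## Working session

There is one attempt and no reset: what is moved stays moved. The work goes in short steps, Python scripts to look and compute and a shell command to move; the robot and the scene stay as the last step left them, time stands still between calls to the robot, and variables do not carry over. Pictures are saved under pics/ and viewed, and the job is handed in when it is done.

```bash
ls; mkdir -p pics
cat > h.py <<'E'
import numpy as np, cv2
from station import manip, imaging, workorder
def snap(n,f):
    s=imaging.snapshot(n)
    cv2.imwrite('pics/'+f+'.png',s['image'][:,:,::-1])
    np.savez('pics/'+f+'.npz',**{k:s[k] for k in ['image','z_map','vfov','cx','cy','R','t']})
    return s
def cloud(s):
    f=200/np.tan(np.radians(float(s['vfov']))/2)
    z=s['z_map']; v,u=np.mgrid[:400,:640]
    C=np.stack([(u-s['cx'])*z/f,(v-s['cy'])*z/f,z],-1)
    P=(C-s['t'])@s['R']
    P[z==0]=np.nan
    return P
E
python3 - <<'E'
from h import *
for n in ['scene','top']:
    s=snap(n,n+'0'); print(n,s['vfov'],s['R'].round(3).tolist(),s['t'])
print(manip.sense())
E
```

```text
pics
scene 50.753082197114516 [[0.881, -0.473, 0.017], [-0.26, -0.514, -0.817], [0.395, 0.716, -0.576]] [-0.5000838   0.25034953  0.67991615]
top 55.352152088962676 [[-0.022, -0.999, 0.025], [-0.99, 0.018, -0.137], [0.136, -0.028, -0.99]] [0.04323166 0.57273026 1.07253673]
{'t': 0.1, 'q': array([ 1.00050295e+00,  5.28373463e-01,  1.43380154e+00, -9.72691457e-06,
        1.18144623e+00, -1.78467235e-01]), 'qd': array([-0.00119626, -0.00191317, -0.00276251, -0.00011788,  0.00124357,
       -0.00019983]), 'tau': array([ 2.28166837e-04, -4.43305171e+01, -1.78588164e+01, -1.56566448e-04,
        3.84471830e-03, -1.33411848e-05]), 'tcp_pos': array([0.23828166, 0.57710953, 0.2494226 ]), 'tool_rot': array([ 1.94660305e-01,  9.80870194e-01, -9.45676987e-04, -3.66734635e-04]), 'force': array([ 0.43278806, -0.83645615, -0.17836266]), 'ft_torque': array([-0.00915923, -0.01077468, -0.02391015]), 'finger_gap': 0.9990125774130253}
```

View pics/scene0.png

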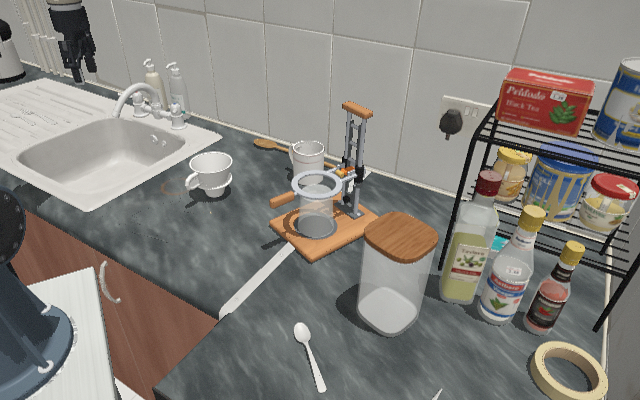

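View pics/top0.png

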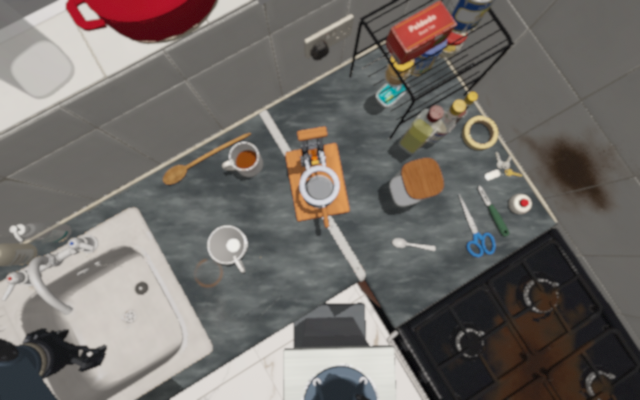

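The top view shows the ring at (320,187), its handle at (326,217), the dripper at (228,245) with its ear at (240,267), the mug at (243,158), the jar at (415,180) and the spoon at (412,244). I'll measure these next.

Run:
```python
from h import *
s=dict(np.load('pics/top0.npz')); P=cloud(s); np.set_printoptions(precision=4,suppress=True)
for n,(u,v) in dict(ring=(303,187),handle=(326,217),drip=(228,245),ear=(239,266),jar=(422,172),mug=(243,158),top=(312,134)).items(): print(n,P[v,u])
# ring: z ~.131
def region(P,c,r): return np.hypot(P[...,0]-c[0],P[...,1]-c[1])<r
s2=dict(np.load('pics/scene0.npz')); Q=cloud(s2)
for nm,X in (('top',P),('scene',Q)):
    m=(abs(X[...,2]-.131)<.006)&(X[...,0]>.3)&(X[...,0]<.7)&(abs(X[...,1])<.2)
    p=X[m]; print(nm,len(p),p.min(0),p.max(0),np.median(p,0))
im=s['image'][:,:,::-1]
a=cv2.resize(im[100:300,170:370],(800,800),interpolation=cv2.INTER_CUBIC)[:600]
cv2.imwrite('pics/c1.png',a)
im=s2['image'][:,:,::-1]
cv2.imwrite('pics/c2.png',cv2.resize(im[90:270,170:410],(800,600),interpolation=cv2.INTER_CUBIC))
```

```text
ring [0.5989 0.0919 0.1306]
handle [0.5167 0.0322 0.1337]
drip [0.4519 0.3182 0.0043]
ear [0.3926 0.2693 0.0867]
jar [ 0.6211 -0.2129  0.1946]
mug [0.7068 0.2714 0.0301]
top [0.6995 0.0649 0.2742]
top 876 [ 0.4903 -0.1975  0.1256] [0.6993 0.1028 0.137 ] [0.6093 0.0444 0.1315]
scene 1125 [ 0.4892 -0.1983  0.125 ] [0.6995 0.1013 0.137 ] [0.6076 0.0403 0.13  ]
```

```bash
ls pics
```

```text
c1.png
c2.png
scene0.npz
scene0.png
top0.npz
top0.png
```

View pics/c1.png

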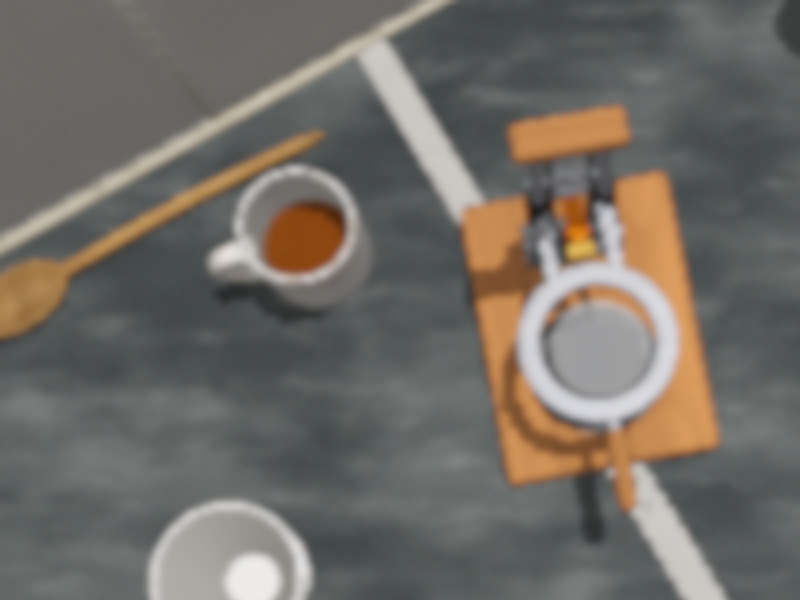

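View pics/c2.png

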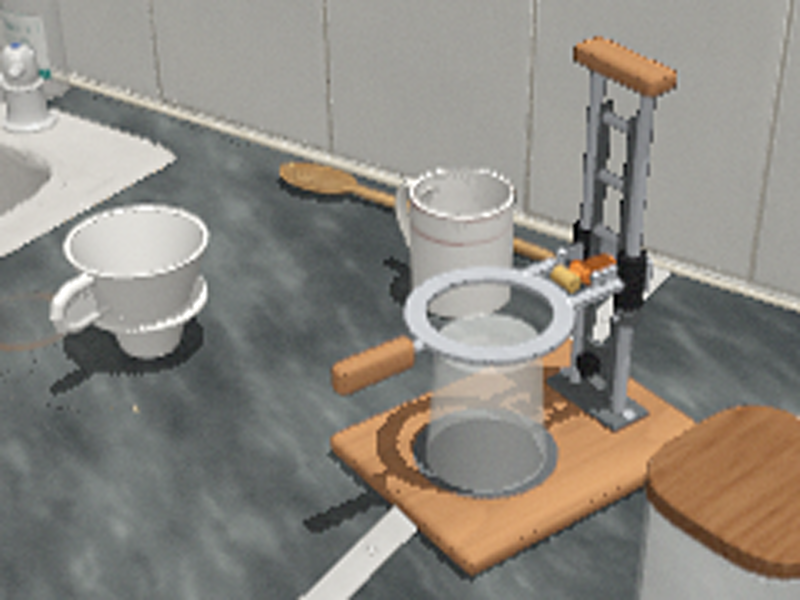

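Run:
```python
from h import *
from scipy.optimize import least_squares
np.set_printoptions(precision=4,suppress=True)
def circ(p,r=None):
    f=lambda a: np.hypot(p[:,0]-a[0],p[:,1]-a[1])-(a[2])
    o=least_squares(f,[*p[:,:2].mean(0),.05],loss='soft_l1',f_scale=.002); return o.x, np.abs(o.fun).mean()
for n in ('top0','scene0'):
    X=cloud(dict(np.load(f'pics/{n}.npz')))
    near=np.hypot(X[...,0]-.604,X[...,1]-.04)
    ring=X[(abs(X[...,2]-.131)<.005)&(near<.06)]; 
    c,e=circ(ring); print(n,'ring',c,e,len(ring), np.median(ring[:,2]))
    h=X[(abs(X[...,2]-.133)<.008)&(X[...,0]<.542)&(X[...,0]>.46)&(abs(X[...,1]-.03)<.05)]
    if len(h): print(' handle',h.mean(0),np.median(h[:,2]),h.min(0),h.max(0),np.linalg.svd(h[:,:2]-h[:,:2].mean(0))[2][0])
    d=X[(X[...,2]>.084)&(X[...,2]<.1)&(np.hypot(X[...,0]-.45,X[...,1]-.31)<.09)]
    c,e=circ(d[np.hypot(d[:,0]-.44,d[:,1]-.3)<.065]); print(' drip',c,e,len(d))
    r=np.hypot(d[:,0]-c[0],d[:,1]-c[1]); q=d[r>.056]
    if len(q): print(' ear',q.mean(0),len(q),np.ptp(q,axis=0))
```

```text
top0 ring [0.6041 0.0489 0.047 ] 0.003561079701839769 548 0.13116152087088204
 handle [0.516  0.035  0.1341] 0.13436399304915536 [0.4903 0.0247 0.1273] [0.5412 0.045  0.139 ] [-0.9866 -0.163 ]
 drip [0.4518 0.3038 0.0489] 0.002833917579154279 271
 ear [0.3949 0.2715 0.0864] 21 [0.0189 0.0137 0.0049]
scene0 ring [0.6024 0.0466 0.0474] 0.003961632130551027 636 0.12966023915896796
 handle [0.5141 0.0309 0.1312] 0.1321684190835618 [0.4892 0.0227 0.1251] [0.5413 0.044  0.1367] [-0.9859 -0.167 ]
 drip [0.4502 0.3024 0.0494] 0.002220232088095275 249
 ear [0.3929 0.2688 0.0859] 15 [0.0196 0.0124 0.0032]
```

The ring centre is at about (0.603, 0.048), with the arm's x axis turned about 9.5°. The handle is at about (0.515, 0.033, 0.125). The dripper is at about (0.451, 0.303), with its ear in direction 210°.

```bash
cat >> h.py <<'E'
from scipy.spatial.transform import Rotation as Rot
np.set_printoptions(precision=4,suppress=True)
def go(p,yaw=None,ori=None,pos=None):
    s=manip.sense(); R=Rot.from_quat(s['tool_rot'] if ori is None else ori).as_matrix()
    x=s['tcp_pos'] if pos is None else np.array(pos)
    a=np.degrees(np.arctan2(R[1,1],R[0,1]))
    print('t',s['t'],'tcp',x,'yaw y',a,'z',R[:,2],'F',s['force'],'gap',s['finger_gap'])
    if p is not None: print('dp cm',R.T@(np.array(p)-x)*100)
    if yaw is not None: print('roll',np.radians((a-yaw+180)%360-180))
E
python3 - <<'E'
from h import *
go([.514,.0325,.249],99.5)
E
```

```text
t 0.1 tcp [0.2383 0.5771 0.2494] yaw y 67.55024796632527 z [-0.0011 -0.0017 -1.    ] F [ 0.4328 -0.8365 -0.1784] gap 0.9990125774130253
dp cm [-46.2795 -39.8045   0.1055]
roll -0.5576283681833779
```

```bash
python3 -m creep '{"claw":[8.5,8.5,8.5,8.5,8.5,8.5,8.5,8.5,8.5,8.5,8.5,8.5],"dp":[[-1.5,-1.3,0],[-4.5,-3.9,0],[-8.1,-7,0],[-11.8,-10.1,0],[-15.5,-13.3,0],[-19.2,-16.5,0],[-22.9,-19.7,0],[-26.6,-22.9,0],[-30.3,-26.1,0],[-34,-29.2,0],[-37.7,-32.4,0],[-41,-35.3,0]],"roll":[0,-0.05,-0.1,-0.15,-0.2,-0.25,-0.3,-0.35,-0.4,-0.45,-0.5,-0.55]}' 40
python3 - <<'E'
from h import *
go([.514,.0325,.200],99.5)
E
```

```text
t: 1.3
tcp_pos: [0.4834, 0.0926, 0.2502]
tool_rot: [-0.08, 0.997, -0.0, -0.0]
force: [0.9, 0.3, -0.6]
finger_gap: 0.996
t 1.3 tcp [0.4834 0.0926 0.2502] yaw y 99.13654674978821 z [-0.     -0.0001 -1.    ] F [ 0.9183  0.2843 -0.5708] gap 0.9955008136510628
dp cm [-2.0643 -6.4214  5.0171]
roll -0.006343455893270525
```

```bash
python3 -m creep '{"claw":[8.5,8.5,8.5,8.5,8.5],"dp":[[-0.8,-2.5,0],[-1.6,-4.7,1],[-2,-6.2,3],[-2.0,-6.4,4.5],[-2.0,-6.4,5]],"roll":[0,0,-0.006,-0.006,-0.006]}'
python3 - <<'E'
from h import *
go([.514,.0325,.125],99.5)
s=snap('wrist','w1'); X=cloud(s)
h=X[(abs(X[...,2]-.133)<.006)&(X[...,0]<.542)&(X[...,0]>.46)&(abs(X[...,1]-.03)<.03)]
if len(h): print(' handle',h.mean(0),h.min(0),h.max(0),np.linalg.svd(h[:,:2]-h[:,:2].mean(0),full_matrices=False)[2][0])
s=snap('scene','s1')
E
```

```text
t: 1.8
tcp_pos: [0.5115, 0.0342, 0.1985]
tool_rot: [-0.081, 0.997, 0.0, -0.002]
force: [0.3, 0.5, -0.8]
finger_gap: 0.997
t 1.8 tcp [0.5115 0.0342 0.1985] yaw y 99.31961872843023 z [-0.0039  0.0006 -1.    ] F [ 0.2947  0.5103 -0.7542] gap 0.9969454853311245
dp cm [-0.2432 -0.2159  7.3528]
roll -0.0031482470978268042
 handle [0.5145 0.0352 0.1354] [0.4895 0.0252 0.1272] [0.542  0.0462 0.1386] [0.9848 0.1735]
```

View pics/w1.png

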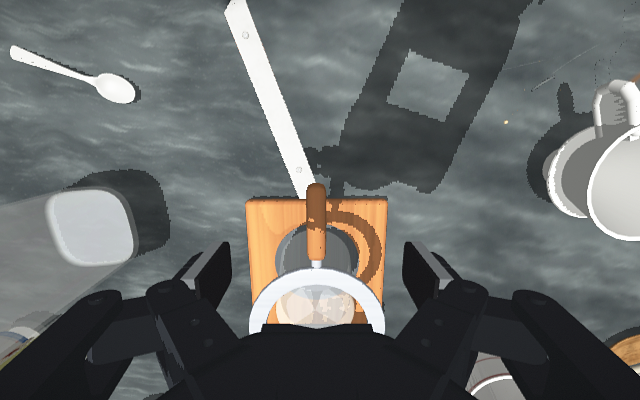

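The handle sits at (317,222) in the wrist image, centred between the fingers. I'll go down now.

```bash
python3 -m creep '{"claw":[8.5,8.5,8.5,8.5,8.5,8.5],"dp":[[-0.1,-0.05,1.5],[-0.2,-0.05,3.5],[-0.25,-0.05,5.5],[-0.25,-0.05,6.8],[-0.25,-0.05,7.3],[-0.25,-0.05,7.3]],"roll":[0,0,-0.003,-0.003,-0.003,-0.003]}'
python3 - <<'E'
from h import *
go([.514,.0335,.125],99.5)
E
```

```text
t: 2.5
tcp_pos: [0.5151, 0.0351, 0.1274]
tool_rot: [-0.084, 0.996, 0.0, -0.0]
force: [-0.6, 0.2, 0.5]
finger_gap: 0.992
t 2.5 tcp [0.5151 0.0351 0.1274] yaw y 99.62530771300911 z [-0.0002  0.     -1.    ] F [-0.6262  0.189   0.5093] gap 0.9922624489384391
dp cm [ 0.139  -0.1415  0.2434]
roll 0.002187032170153051
```

```bash
python3 -m creep '{"claw":[6,4,2.5,1.8,1.2,1,1,1],"dp":[[0,0,0.2],[0,0,0.2],[0,0,0.2],[0,0,0.2],[0,0,0.2],[0,0,0.2],[0,0,0.2],[0,0,0.2]],"roll":[0,0,0,0,0,0,0,0]}' 40
python3 - <<'E'
from h import *
go(None)
E
```

```text
t: 3.3
tcp_pos: [0.5154, 0.0344, 0.1257]
tool_rot: [-0.084, 0.996, -0.0, 0.0]
force: [-0.6, -2.6, 5.4]
finger_gap: 0.155
t 3.3 tcp [0.5154 0.0344 0.1257] yaw y 99.595845168517 z [ 0.0006 -0.0005 -1.    ] F [-0.5788 -2.6211  5.3978] gap 0.15508454396457527
```

```bash
python3 -m creep '{"claw":[1,1,1,1,1,1],"dp":[[0,0,-0.2],[0,0,-0.5],[0,0,-0.9],[0,0,-1.3],[0,0,-1.7],[0,0,-2]],"roll":[0,0,0,0,0,0]}' 50; python3 -m creep '{"claw":[1,1,1,1,1,1,1,1,1,1,1],"dp":[[0,0,-0.5],[0,0,-1],[0,0,-1.5],[0,0,-2],[0,0,-2.5],[0,0,-3],[0,0,-3.4],[0,0,-3.7],[0,0,-4],[0,0,-4],[0,0,-4]],"roll":[0,0,0,0,0,0,0,0,0,0,0]}'
python3 - <<'E'
from h import *
go(None)
s=snap('scene','s2')
cv2.imwrite('pics/c3.png',cv2.resize(s['image'][60:240,230:430,::-1],(660,594),interpolation=cv2.INTER_CUBIC))
X=cloud(s); r=np.hypot(X[...,0]-.603,X[...,1]-.048); m=(r>.041)&(r<.053)&(X[...,2]>.15)&(X[...,2]<.23)
print(np.median(X[m][:,2]),m.sum())
E
```

```text
t: 3.9
tcp_pos: [0.5153, 0.0344, 0.1457]
tool_rot: [-0.084, 0.997, -0.0, 0.0]
force: [0.8, -3.7, -4.3]
finger_gap: 0.157
t: 5.0
tcp_pos: [0.5153, 0.0344, 0.1857]
tool_rot: [-0.084, 0.996, -0.0, 0.0]
force: [2.0, -5.2, -4.1]
finger_gap: 0.155
t 5.0 tcp [0.5153 0.0344 0.1857] yaw y 99.591912759809 z [ 0.0008 -0.0006 -1.    ] F [ 2.0369 -5.1695 -4.0506] gap 0.1553873707833906
0.18963492457324443 434
```

View pics/c3.png

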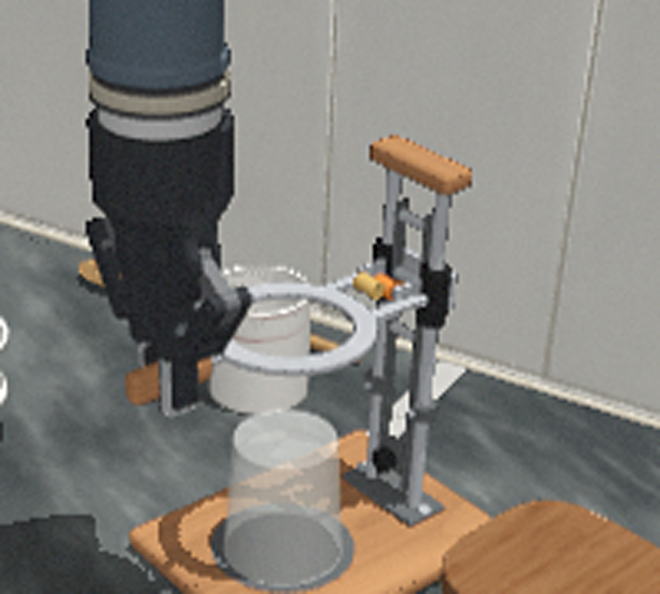

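The ring is lifted 0.060 m and the orange and brass pawl is at about (378,287). I'll go to 0.066 and let the pawl settle.

```bash
python3 -m creep '{"claw":[1,1,1,1,1,1],"dp":[[0,0,-0.3],[0,0,-0.6],[0,0,-0.6],[0,0,-0.6],[0,0,-0.6],[0,0,-0.6]],"roll":[0,0,0,0,0,0]}'
python3 - <<'E'
from h import *
go(None)
s=snap('scene','s3')
cv2.imwrite('pics/c4.png',cv2.resize(s['image'][110:170,320:390,::-1],(700,600),interpolation=cv2.INTER_CUBIC))
E
```

```text
t: 5.65
tcp_pos: [0.5153, 0.0344, 0.1916]
tool_rot: [-0.084, 0.996, -0.0, 0.0]
force: [2.0, -4.6, -3.5]
finger_gap: 0.152
t 5.65 tcp [0.5153 0.0344 0.1916] yaw y 99.59011878609113 z [ 0.0007 -0.0006 -1.    ] F [ 1.9574 -4.561  -3.5426] gap 0.1523702880306076
```

View pics/c4.png

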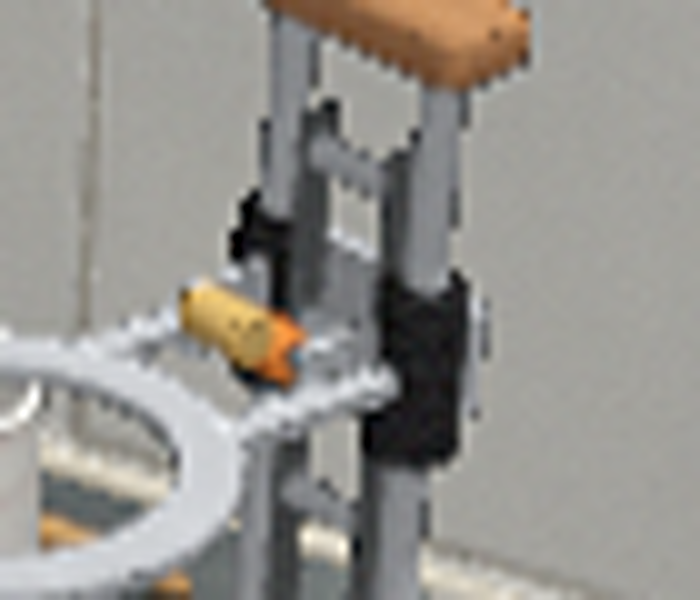

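The pawl looks tipped nose-down by the second rung, which is expected if the hanging height is low. I'll lower it slowly to about 0.048, which is still above any possible hang height, and check that it levels.

```bash
python3 -m creep '{"claw":[1,1,1,1,1,1,1,1,1,1,1,1],"dp":[[0,0,0.2],[0,0,0.4],[0,0,0.6],[0,0,0.8],[0,0,1.0],[0,0,1.2],[0,0,1.4],[0,0,1.6],[0,0,1.75],[0,0,1.8],[0,0,1.8],[0,0,1.8]],"roll":[0,0,0,0,0,0,0,0,0,0,0,0]}'
python3 - <<'E'
from h import *
go(None)
s=snap('scene','s4')
cv2.imwrite('pics/c5.png',cv2.resize(s['image'][110:170,320:390,::-1],(700,600),interpolation=cv2.INTER_CUBIC))
E
```

```text
t: 6.9
tcp_pos: [0.5153, 0.0344, 0.1735]
tool_rot: [-0.084, 0.996, -0.0, 0.0]
force: [1.6, -4.9, -4.6]
finger_gap: 0.153
t 6.9 tcp [0.5153 0.0344 0.1735] yaw y 99.59279104189459 z [ 0.0006 -0.0006 -1.    ] F [ 1.5555 -4.8999 -4.6233] gap 0.15250371109745642
```

View pics/c5.png

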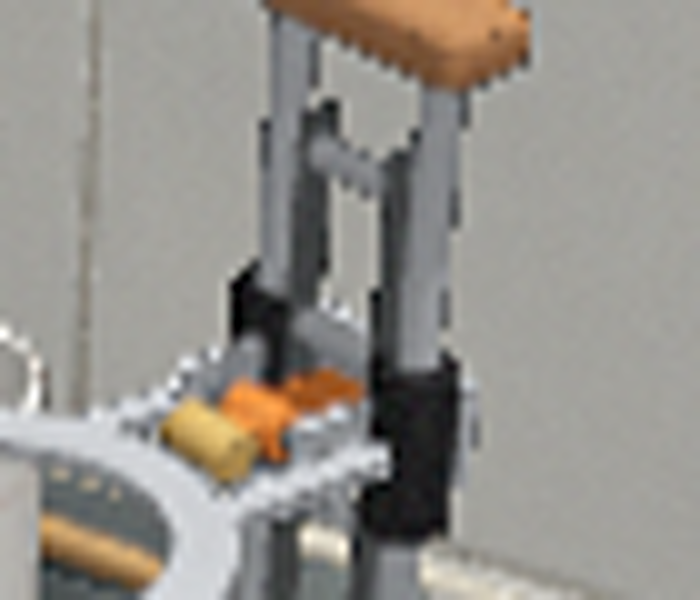

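The pawl is level, with its nose at (330,385). I'll now lower it by 1 mm per row, checking the force after each few rows.

```bash
for i in 1; do python3 -m creep '{"claw":[1,1,1,1,1],"dp":[[0,0,0.1],[0,0,0.2],[0,0,0.3],[0,0,0.4],[0,0,0.4]],"roll":[0,0,0,0,0]}'; done
```

```text
t: 7.45
tcp_pos: [0.5153, 0.0344, 0.1695]
tool_rot: [-0.084, 0.997, -0.0, 0.0]
force: [2.1, -4.4, -3.9]
finger_gap: 0.155
```

```bash
python3 -m creep '{"claw":[1,1,1,1],"dp":[[0,0,0.1],[0,0,0.2],[0,0,0.3],[0,0,0.3]],"roll":[0,0,0,0]}'
```

```text
t: 7.85
tcp_pos: [0.5153, 0.0344, 0.1665]
tool_rot: [-0.084, 0.997, -0.0, 0.0]
force: [1.5, -3.9, -3.7]
finger_gap: 0.16
```

```bash
python3 -m creep '{"claw":[1,1,1,1],"dp":[[0,0,0.1],[0,0,0.2],[0,0,0.2],[0,0,0.2]],"roll":[0,0,0,0]}'
```

```text
t: 8.25
tcp_pos: [0.5153, 0.0344, 0.1645]
tool_rot: [-0.084, 0.996, -0.0, 0.0]
force: [1.4, -4.9, -3.6]
finger_gap: 0.156
```

```bash
python3 -m creep '{"claw":[1,1,1,1],"dp":[[0,0,0.1],[0,0,0.2],[0,0,0.2],[0,0,0.2]],"roll":[0,0,0,0]}'
```

```text
t: 8.65
tcp_pos: [0.5153, 0.0344, 0.1625]
tool_rot: [-0.084, 0.996, -0.0, 0.0]
force: [1.5, -4.3, -4.1]
finger_gap: 0.158
```

```bash
python3 -m creep '{"claw":[1,1,1,1],"dp":[[0,0,0.1],[0,0,0.2],[0,0,0.2],[0,0,0.2]],"roll":[0,0,0,0]}'
```

```text
t: 9.05
tcp_pos: [0.5153, 0.0344, 0.1605]
tool_rot: [-0.084, 0.997, -0.0, 0.0]
force: [1.1, -4.5, -4.7]
finger_gap: 0.154
```

```bash
python3 -m creep '{"claw":[1,1,1],"dp":[[0,0,0.1],[0,0,0.15],[0,0,0.15]],"roll":[0,0,0]}'
```

```text
t: 9.35
tcp_pos: [0.5153, 0.0344, 0.159]
tool_rot: [-0.084, 0.997, -0.0, 0.0]
force: [2.6, -4.9, -3.9]
finger_gap: 0.153
```

```bash
python3 -m creep '{"claw":[1,1,1],"dp":[[0,0,0.1],[0,0,0.15],[0,0,0.15]],"roll":[0,0,0]}'
```

```text
t: 9.65
tcp_pos: [0.5153, 0.0344, 0.1575]
tool_rot: [-0.084, 0.996, -0.0, 0.0]
force: [1.9, -5.7, -4.9]
finger_gap: 0.153
```

```bash
python3 -m creep '{"claw":[1,1,1],"dp":[[0,0,0.1],[0,0,0.15],[0,0,0.15]],"roll":[0,0,0]}'
```

```text
t: 9.95
tcp_pos: [0.5153, 0.0344, 0.156]
tool_rot: [-0.084, 0.997, -0.0, 0.0]
force: [2.5, -3.8, -3.9]
finger_gap: 0.159
```

```bash
python3 -m creep '{"claw":[1,1,1],"dp":[[0,0,0.1],[0,0,0.15],[0,0,0.15]],"roll":[0,0,0]}'
```

```text
t: 10.25
tcp_pos: [0.5153, 0.0344, 0.1545]
tool_rot: [-0.084, 0.997, -0.0, 0.0]
force: [1.9, -5.1, -3.9]
finger_gap: 0.155
```

```bash
python3 -m creep '{"claw":[1,1,1],"dp":[[0,0,0.1],[0,0,0.1],[0,0,0.1]],"roll":[0,0,0]}'
```

```text
t: 10.55
tcp_pos: [0.5154, 0.0344, 0.1535]
tool_rot: [-0.084, 0.996, -0.0, 0.0]
force: [2.0, -5.2, -4.0]
finger_gap: 0.152
```

```bash
python3 -m creep '{"claw":[1,1,1],"dp":[[0,0,0.1],[0,0,0.1],[0,0,0.1]],"roll":[0,0,0]}'
```

```text
t: 10.85
tcp_pos: [0.5153, 0.0344, 0.1525]
tool_rot: [-0.084, 0.996, -0.0, 0.0]
force: [2.5, -4.4, -3.8]
finger_gap: 0.161
```

```bash
python3 -m creep '{"claw":[1,1,1],"dp":[[0,0,0.1],[0,0,0.1],[0,0,0.1]],"roll":[0,0,0]}'
```

```text
t: 11.15
tcp_pos: [0.5153, 0.0344, 0.1519]
tool_rot: [-0.084, 0.997, -0.0, 0.0]
force: [0.8, -5.0, 1.0]
finger_gap: 0.152
```

The vertical force rose from about −4 N to +1 N at lift 0.026, so the rung is carrying the arm. I'll ease the grip and open.

```bash
python3 -m creep '{"claw":[1,1],"dp":[[0,0,0],[0,0,0]],"roll":[0,0]}' 20; python3 -m creep '{"claw":[1.5,2,3.2,4.5,6,6,6],"dp":[[0,0,0],[0,0,0],[0,0,0],[0,0,0],[0,0,0],[0,0,0],[0,0,0]],"roll":[0,0,0,0,0,0,0]}'
python3 - <<'E'
from h import *
go(None)
s=snap('scene','s5')
cv2.imwrite('pics/c6.png',cv2.resize(s['image'][90:240,240:420,::-1],(720,600),interpolation=cv2.INTER_CUBIC))
X=cloud(s); r=np.hypot(X[...,0]-.603,X[...,1]-.048); m=(r>.041)&(r<.053)&(X[...,2]>.12)&(X[...,2]<.23)
print(np.median(X[m][:,2]),m.sum())
E
```

```text
t: 11.35
tcp_pos: [0.5153, 0.0344, 0.152]
tool_rot: [-0.084, 0.997, -0.0, 0.0]
force: [0.6, -5.7, -0.4]
finger_gap: 0.155
t: 12.05
tcp_pos: [0.5151, 0.0348, 0.1513]
tool_rot: [-0.084, 0.997, 0.0, -0.0]
force: [-0.2, 0.4, 0.1]
finger_gap: 0.703
t 12.05 tcp [0.5151 0.0348 0.1513] yaw y 99.58173398657092 z [-0.0002  0.0002 -1.    ] F [-0.2301  0.4138  0.0982] gap 0.7029584169341597
0.15590547706209812 390
```

View pics/c6.png

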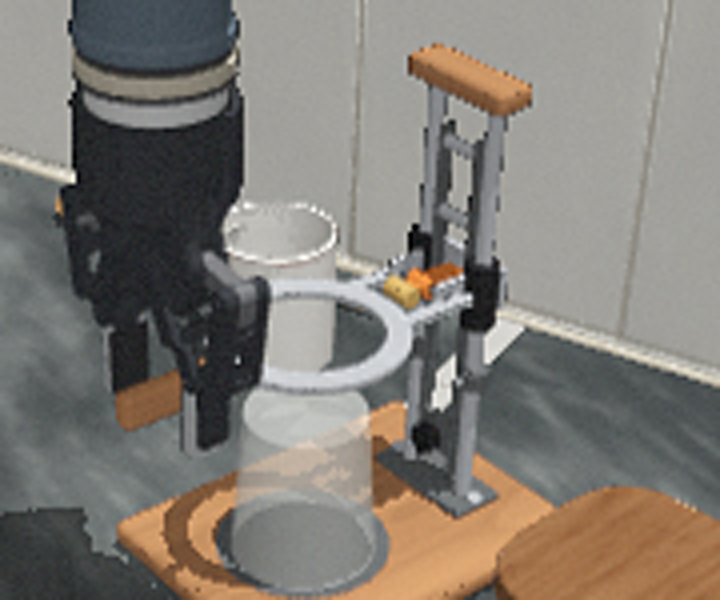

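The arm stays at ring top ≈ 0.157 with the pawl level on the rung. Next I'll go up and over to the dripper's ear.

```bash
python3 -m creep '{"claw":[6.5,7.5,8.5,8.5,8.5],"dp":[[0,0,-1],[0,0,-3],[0,0,-6],[0,0,-8.5],[0,0,-8.5]],"roll":[0,0,0,0,0]}'
python3 - <<'E'
from h import *
go([.392,.269,.18],120)
E
```

```text
t: 12.6
tcp_pos: [0.5176, 0.0344, 0.2404]
tool_rot: [-0.084, 0.996, -0.001, 0.004]
force: [0.5, -0.5, 0.2]
finger_gap: 0.996
t 12.6 tcp [0.5176 0.0344 0.2404] yaw y 99.58284149647359 z [ 0.0087 -0.0012 -1.    ] F [ 0.4731 -0.5244  0.1637] gap 0.9960070857075662
dp cm [ 8.5279 25.2396  5.9   ]
roll -0.3563466397880944
```

```bash
python3 -m creep '{"claw":[8.5,8.5,8.5,8.5,8.5,8.5,8.5,8.5,8.5],"dp":[[0.5,1.5,0],[1.5,4.5,0],[2.7,8,0],[4,12,0],[5.3,16,1],[6.6,19.5,2],[7.8,23,4],[8.5,25.2,5.5],[8.5,25.2,6]],"roll":[0,-0.05,-0.1,-0.15,-0.2,-0.25,-0.3,-0.35,-0.356]}'
python3 - <<'E'
from h import *
s=snap('wrist','w2')
go([.391,.269,.07],120)
X=cloud(s)
d=X[(X[...,2]>.082)&(X[...,2]<.1)&(np.hypot(X[...,0]-.45,X[...,1]-.31)<.1)]
print(len(d)); r=np.hypot(d[:,0]-.451,d[:,1]-.303); q=d[r>.058]; print(q.mean(0),len(q),q.min(0),q.max(0))
q=d[(r>.062)]; print(np.linalg.svd(q[:,:2]-q[:,:2].mean(0),full_matrices=False)[2][0])
E
```

```text
t: 13.5
tcp_pos: [0.3846, 0.2706, 0.1739]
tool_rot: [-0.261, 0.965, -0.0, -0.004]
force: [-0.7, -0.4, -0.2]
finger_gap: 0.994
t 13.55 tcp [0.386  0.2695 0.174 ] yaw y 120.1773055335748 z [-0.006  -0.0023 -1.    ] F [-0.1614 -0.6746 -0.7052] gap 0.9947701117458992
dp cm [-0.4737 -0.3108 10.3967]
roll 0.0030945653428852853
2476
[0.3899 0.2698 0.0863] 347 [0.3784 0.2614 0.082 ] [0.4011 0.2791 0.0899]
[0.8702 0.4927]
```

View pics/w2.png

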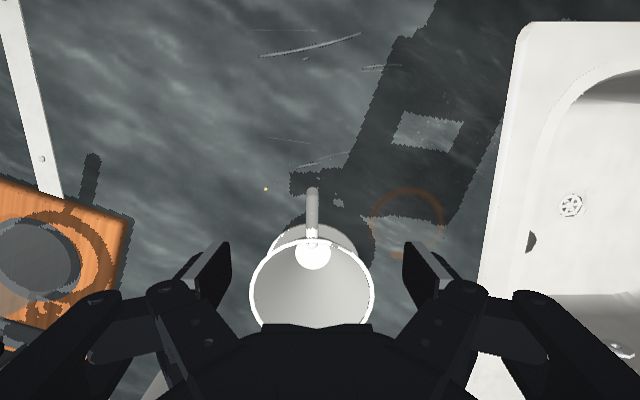

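The wrist image has the ear at (313,215) between the fingers, pointing straight along the tool's x. I'll go down onto it.

Run:
```python
from h import *
go([.3915,.2703,.067],119.7)
```

```text
t 13.55 tcp [0.386  0.2695 0.174 ] yaw y 120.1773055335748 z [-0.006  -0.0023 -1.    ] F [-0.1614 -0.6746 -0.7052] gap 0.9947701117458992
dp cm [-0.5841 -0.2239 10.696 ]
roll 0.008330553098868472
```

```bash
python3 -m creep '{"claw":[8.5,8.5,8.5,8.5],"dp":[[0,0,2],[0,0,4.5],[0,0,6],[0,0,6]],"roll":[0,0.006,0.006,0.006]}'
python3 - <<'E'
from h import *
go([.3915,.2703,.067],119.7)
E
```

```text
t: 13.95
tcp_pos: [0.3883, 0.2677, 0.1147]
tool_rot: [-0.255, 0.967, -0.0, -0.002]
force: [0.5, -0.0, 0.5]
finger_gap: 0.995
t 13.95 tcp [0.3883 0.2677 0.1147] yaw y 119.52458344997184 z [-0.0045 -0.0019 -1.    ] F [ 0.5226 -0.0439  0.531 ] gap 0.9950947243370338
dp cm [-0.4231  0.0644  4.7696]
roll -0.003061596360480746
```

```bash
python3 -m creep '{"claw":[8.5,8.5,8.5,8.5,8.5,8.5],"dp":[[-0.2,0.1,1.2],[-0.3,0.1,2.8],[-0.3,0.1,4.2],[-0.3,0.1,4.6],[-0.3,0.1,4.7],[-0.3,0.1,4.7]],"roll":[0,0,0,0,0,0]}'
python3 - <<'E'
from h import *
go([.3915,.2703,.067],119.7)
E
```

```text
t: 14.55
tcp_pos: [0.392, 0.2715, 0.0697]
tool_rot: [-0.256, 0.967, 0.0, 0.0]
force: [1.0, 0.5, -1.2]
finger_gap: 0.999
t 14.55 tcp [0.392  0.2715 0.0697] yaw y 119.62114575119375 z [ 0.0009  0.0003 -1.    ] F [ 1.0031  0.5355 -1.242 ] gap 0.9991988912557764
dp cm [ 0.0966 -0.0784  0.2708]
roll -0.001376266270855654
```

```bash
python3 -m creep '{"claw":[6,4,2.5,1.6,1.0,0.6,0.6,0.6],"dp":[[0,-0.08,0.2],[0,-0.08,0.2],[0,-0.08,0.2],[0,-0.08,0.2],[0,-0.08,0.2],[0,-0.08,0.2],[0,-0.08,0.2],[0,-0.08,0.2]],"roll":[0,0,0,0,0,0,0,0]}' 80; python3 -m creep '{"claw":[0.4,0.4,0.4,0.4,0.4],"dp":[[0,0,-0.3],[0,0,-0.8],[0,0,-1.5],[0,0,-2],[0,0,-2]],"roll":[0,0,0,0,0]}';python3 - <<'E'
from h import *
s=snap('scene','s6')
go(None)
cv2.imwrite('pics/c7.png',cv2.resize(s['image'][110:260,120:320,::-1],(800,600),interpolation=cv2.INTER_CUBIC))
E
```

```text
t: 15.35
tcp_pos: [0.3919, 0.2707, 0.0675]
tool_rot: [-0.256, 0.967, 0.0, 0.0]
force: [-1.7, -0.3, 4.2]
finger_gap: 0.102
t: 15.85
tcp_pos: [0.3923, 0.2709, 0.0881]
tool_rot: [-0.256, 0.967, 0.0, 0.001]
force: [0.2, 0.2, -3.3]
finger_gap: 0.108
t 15.9 tcp [0.3922 0.2708 0.0878] yaw y 119.63083653165013 z [ 0.001   0.0004 -1.    ] F [ 0.2643 -0.0305 -2.065 ] gap 0.10680702596461254
```

View pics/c7.png

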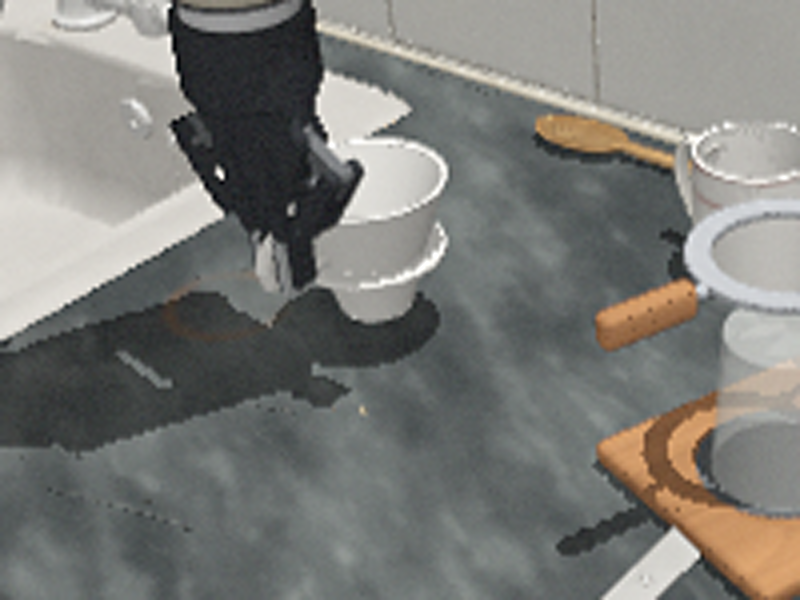

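The dripper is held upright off the counter. I'll lift it higher and refine both the ring centre and the dripper's offset.

```bash
python3 -m creep '{"claw":[0.4,0.4,0.4,0.4,0.4,0.4,0.4,0.4],"dp":[[0,0,-2],[0,0,-5],[0,0,-8.5],[0,0,-12],[0,0,-15],[0,0,-17.5],[0,0,-18.5],[0,0,-18.5]],"roll":[0,0,0,0,0,0,0,0]}';python3 - <<'E'
from h import *
from scipy.optimize import least_squares
go(None)
for n in ('scene','top','wrist'):
    s=snap(n,n+'7'); X=cloud(s)
    r0=np.hypot(X[...,0]-.603,X[...,1]-.048)
    p=X[(abs(X[...,2]-.157)<.006)&(r0<.064)]
    # keep those not handle/arm
    p=p[np.abs((p[:,:2]-[.603,.048])@[.986,.166])<.05]
    if len(p)>100:
        f=lambda a:(lambda d:np.maximum(0,d-.054)+np.maximum(0,.040-d))(np.hypot(p[:,0]-a[0],p[:,1]-a[1]))
        o=least_squares(f,[.603,.048],loss='soft_l1',f_scale=.001); print(n,'ring',o.x,np.abs(o.fun).mean(),len(p),np.median(p[:,2]))
    # dripper rim
    t=manip.sense()['tcp_pos']; c0=t[:2]+[.061,.0345]; zr=t[2]-.0675+.09
    d=X[(abs(X[...,2]-zr)<.004)&(abs(np.hypot(X[...,0]-c0[0],X[...,1]-c0[1])-.048)<.009)]
    if len(d)>30:
        f=lambda a:np.hypot(d[:,0]-a[0],d[:,1]-a[1])-a[2]
        o=least_squares(f,[*c0,.05],loss='soft_l1',f_scale=.001); A=np.c_[d[:,:2],np.ones(len(d))]; k=np.linalg.lstsq(A,d[:,2],rcond=None)[0]
        print(n,'rim',o.x,o.x[:2]-t[:2],len(d),np.median(d[:,2]),'exp',c0,zr,'slope',k[:2])
E
```

```text
t: 16.7
tcp_pos: [0.3923, 0.2709, 0.2732]
tool_rot: [-0.256, 0.967, 0.0, 0.001]
force: [0.2, 0.6, -2.8]
finger_gap: 0.112
t 16.7 tcp [0.3923 0.2709 0.2732] yaw y 119.63742187980829 z [ 0.0024  0.0009 -1.    ] F [ 0.155   0.5591 -2.8061] gap 0.11156490830920171
scene ring [0.6032 0.0487] 3.410713282100603e-05 618 0.15583179460465807
scene rim [0.4511 0.3024 0.0491] [0.0596 0.0319] 145 0.293405006442841 exp [0.4525 0.305 ] 0.29442787227032385 slope [ 0.0133 -0.0073]
top ring [0.6043 0.0495] 7.11070420327873e-06 563 0.15724472988838728
top rim [0.4516 0.3037 0.049 ] [0.0606 0.0334] 216 0.29363581545929507 exp [0.452  0.3048] 0.2936226928027287 slope [ 0.0031 -0.0094]
wrist ring [0.6036 0.0507] 9.77662200704538e-06 2348 0.15884191897120947
wrist rim [0.4106 0.282  0.0066] [0.0198 0.0118] 441 0.29196262995744104 exp [0.4518 0.3047] 0.293223720178479 slope [0.2238 0.1269]
```

Run:
```python
from h import *
go([.5434,.0163,.2726])
```

```text
t 16.85 tcp [0.3908 0.2702 0.2707] yaw y 119.6299842896022 z [-0.0035 -0.0013 -1.    ] F [ 1.5283 -0.7209 -2.3591] gap 0.10961181212166624
dp cm [ -0.7116 -29.6162  -0.2061]
```

```bash
python3 -m creep '{"claw":[0.4,0.4,0.4,0.4,0.4,0.4,0.4,0.4,0.4,0.4,0.4,0.4],"dp":[[0,-1,0],[-0.1,-3,0],[-0.2,-6,0],[-0.2,-9,0],[-0.3,-12,0],[-0.4,-15,0],[-0.5,-18,0],[-0.5,-21,0],[-0.6,-24,0],[-0.6,-27,0],[-0.6,-29,0],[-0.6,-29.6,0]],"roll":[0,0,0,0,0,0,0,0,0,0,0,0]}'; python3 -m creep '{"claw":[0.4,0.4,0.4],"dp":[[0,0,0],[0,0,0],[0,0,0]],"roll":[0,0,0]}'
python3 - <<'E'
from h import *
from scipy.optimize import least_squares
go([.5434,.0163,.2726])
for n in ('scene','top'):
    s=snap(n,n+'8'); X=cloud(s)
    t=manip.sense()['tcp_pos']; c0=t[:2]+[.0603,.033]; zr=t[2]-.0675+.09
    d=X[(abs(X[...,2]-zr)<.004)&(abs(np.hypot(X[...,0]-c0[0],X[...,1]-c0[1])-.048)<.009)]
    f=lambda a:np.hypot(d[:,0]-a[0],d[:,1]-a[1])-.049
    o=least_squares(f,[*c0],loss='soft_l1',f_scale=.001); A=np.c_[d[:,:2],np.ones(len(d))]; k=np.linalg.lstsq(A,d[:,2],rcond=None)[0]
    print(n,'rim',o.x,o.x[:2]-t[:2],len(d),np.median(d[:,2]),'slope',k[:2])
    cv2.imwrite('pics/'+n+'8c.png',cv2.resize(s['image'][60:240,230:430,::-1],(660,594),interpolation=cv2.INTER_CUBIC))
E
```

```text
t: 18.05
tcp_pos: [0.5444, 0.0141, 0.2713]
tool_rot: [-0.254, 0.967, -0.0, -0.0]
force: [0.2, -0.1, -2.3]
finger_gap: 0.107
t: 18.35
tcp_pos: [0.5426, 0.0176, 0.2722]
tool_rot: [-0.256, 0.967, 0.0, -0.0]
force: [0.6, -0.1, -2.9]
finger_gap: 0.108
t 18.35 tcp [0.5426 0.0176 0.2722] yaw y 119.72148342614025 z [-0.0011  0.0005 -1.    ] F [ 0.6047 -0.144  -2.8953] gap 0.10802398326868352
dp cm [-0.0094 -0.1531 -0.0411]
scene rim [0.6008 0.0491] [0.0581 0.0316] 90 0.29287105860510987 slope [ 0.0044 -0.0064]
top rim [0.6024 0.0511] [0.0595 0.0336] 70 0.2939664005502733 slope [ 0.0008 -0.0194]
```

View pics/scene8c.png

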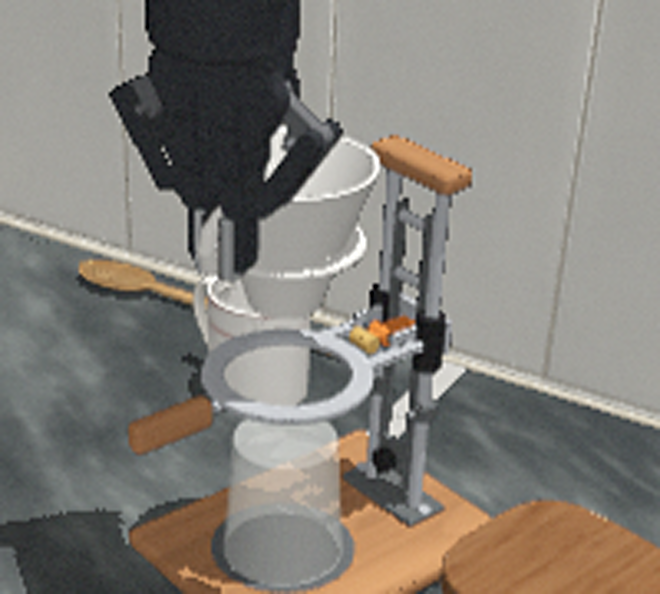

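View pics/top8c.png

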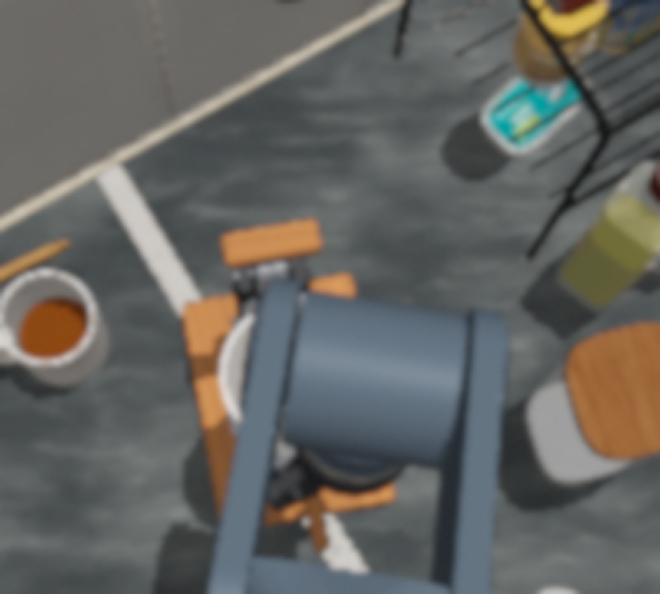

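Seen from the scene camera the dripper hangs upright over the ring, and it needs about 2 mm in +x and −1 mm in y. I'll lower it until the spout is in the ring.

Run:
```python
from h import *
go([.5443,.0166,.2])
```

```text
t 18.45 tcp [0.5429 0.0175 0.2724] yaw y 119.72276858341738 z [-0.0003  0.0002 -1.    ] F [ 0.5031  0.2113 -2.4953] gap 0.1055867377311254
dp cm [-0.0818 -0.1482  7.2409]
```

```bash
python3 -m creep '{"claw":[0.4,0.4,0.4,0.4,0.4,0.4,0.4,0.4,0.4],"dp":[[-0.08,-0.15,0.4],[-0.08,-0.15,1.2],[-0.08,-0.15,2.2],[-0.08,-0.15,3.2],[-0.08,-0.15,4.2],[-0.08,-0.15,5.2],[-0.08,-0.15,6.2],[-0.08,-0.15,7.2],[-0.08,-0.15,7.2]],"roll":[0,0,0,0,0,0,0,0,0]}'
python3 - <<'E'
from h import *
go([.5443,.0166,.2])
s=snap('scene','s9')
cv2.imwrite('pics/c9.png',cv2.resize(s['image'][90:210,260:390,::-1],(650,600),interpolation=cv2.INTER_CUBIC))
E
```

```text
t: 19.35
tcp_pos: [0.5438, 0.0156, 0.1986]
tool_rot: [-0.256, 0.967, 0.001, -0.002]
force: [-0.4, 0.6, -2.1]
finger_gap: 0.102
t 19.35 tcp [0.5438 0.0156 0.1986] yaw y 119.62866657178672 z [-0.0036  0.0006 -1.    ] F [-0.4449  0.5829 -2.0677] gap 0.10191416940108032
dp cm [-0.093   0.0665 -0.1423]
```

View pics/c9.png

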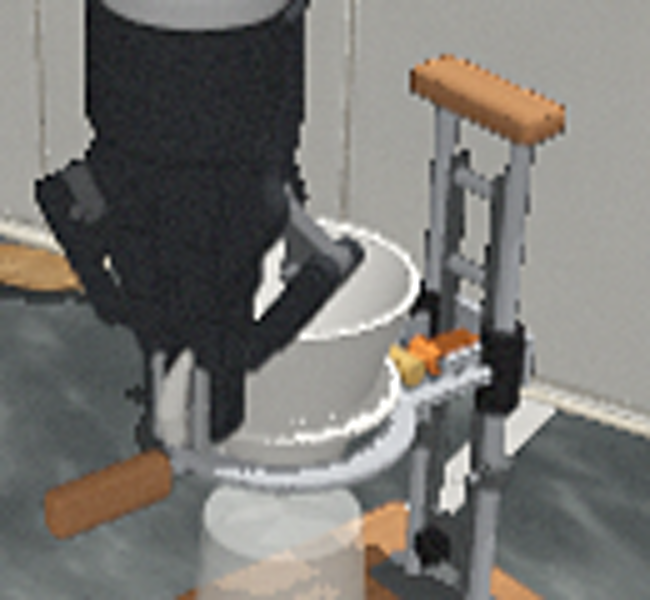

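The cone is inside the ring with the flange about 12 mm above it. I'll lower slowly.

```bash
python3 -m creep '{"claw":[0.4,0.4,0.4,0.4,0.4,0.4],"dp":[[0,0,0.2],[0,0,0.4],[0,0,0.6],[0,0,0.8],[0,0,0.9],[0,0,0.9]],"roll":[0,0,0,0,0,0]}'
```

```text
t: 20.0
tcp_pos: [0.5448, 0.0155, 0.1912]
tool_rot: [-0.256, 0.967, 0.0, -0.0]
force: [0.6, 0.8, -2.2]
finger_gap: 0.11
```

```bash
python3 -m creep '{"claw":[0.4,0.4,0.4],"dp":[[0,0,0.1],[0,0,0.1],[0,0,0.1]],"roll":[0,0,0]}'
```

```text
t: 20.3
tcp_pos: [0.5449, 0.0155, 0.1903]
tool_rot: [-0.256, 0.967, -0.0, 0.0]
force: [0.6, -0.9, -2.8]
finger_gap: 0.11
```

```bash
python3 -m creep '{"claw":[0.4,0.4,0.4,0.4],"dp":[[0,0,0.1],[0,0,0.2],[0,0,0.2],[0,0,0.2]],"roll":[0,0,0,0]}'
```

```text
t: 20.7
tcp_pos: [0.5449, 0.0155, 0.1882]
tool_rot: [-0.256, 0.967, 0.0, -0.0]
force: [-0.6, 0.4, -2.2]
finger_gap: 0.104
```

```bash
python3 -m creep '{"claw":[0.4,0.4,0.4],"dp":[[0,0,0.1],[0,0,0.1],[0,0,0.1]],"roll":[0,0,0]}'
```

```text
t: 21.0
tcp_pos: [0.5449, 0.0155, 0.1873]
tool_rot: [-0.256, 0.967, 0.0, -0.0]
force: [0.4, -0.0, -2.9]
finger_gap: 0.104
```

```bash
python3 -m creep '{"claw":[0.4,0.4,0.4],"dp":[[0,0,0.1],[0,0,0.1],[0,0,0.1]],"roll":[0,0,0]}'
```

```text
t: 21.3
tcp_pos: [0.545, 0.0154, 0.1867]
tool_rot: [-0.256, 0.967, -0.0, 0.0]
force: [-1.5, 0.5, 1.0]
finger_gap: 0.102
```

```bash
python3 -m creep '{"claw":[0.4,0.4,0.4],"dp":[[0,0,0.05],[0,0,0.05],[0,0,0.05]],"roll":[0,0,0]}'
```

```text
t: 21.6
tcp_pos: [0.545, 0.0154, 0.1865]
tool_rot: [-0.256, 0.967, -0.0, 0.0]
force: [-3.0, -0.5, 4.6]
finger_gap: 0.1
```

The force rose from −2.5 N to +4.6 N, so the dripper is seated at the predicted height. I'll back off slightly and open slowly.

```bash
python3 -m creep '{"claw":[0.4,0.4,0.4],"dp":[[0,0,-0.05],[0,0,-0.05],[0,0,-0.05]],"roll":[0,0,0]}' 20; python3 -m creep '{"claw":[1.2,1.5,2,2.6,3.2,4,4],"dp":[[0,0,0],[0,0,0],[0,0,0],[0,0,0],[0,0,0],[0,0,0],[0,0,0]],"roll":[0,0,0,0,0,0,0]}'
python3 - <<'E'
from h import *
go(None)
s=snap('scene','s10')
cv2.imwrite('pics/c10.png',cv2.resize(s['image'][90:210,260:390,::-1],(650,600),interpolation=cv2.INTER_CUBIC))
E
```

```text
t: 21.9
tcp_pos: [0.545, 0.0154, 0.1866]
tool_rot: [-0.256, 0.967, -0.0, 0.0]
force: [-1.5, 0.5, 4.2]
finger_gap: 0.106
t: 22.6
tcp_pos: [0.5449, 0.0155, 0.1863]
tool_rot: [-0.256, 0.967, -0.0, 0.0]
force: [-0.3, 0.6, -0.3]
finger_gap: 0.472
t 22.6 tcp [0.5449 0.0155 0.1863] yaw y 119.6325864008026 z [ 0.0001  0.     -1.    ] F [-0.263   0.5577 -0.3222] gap 0.47178370871959485
```

View pics/c10.png

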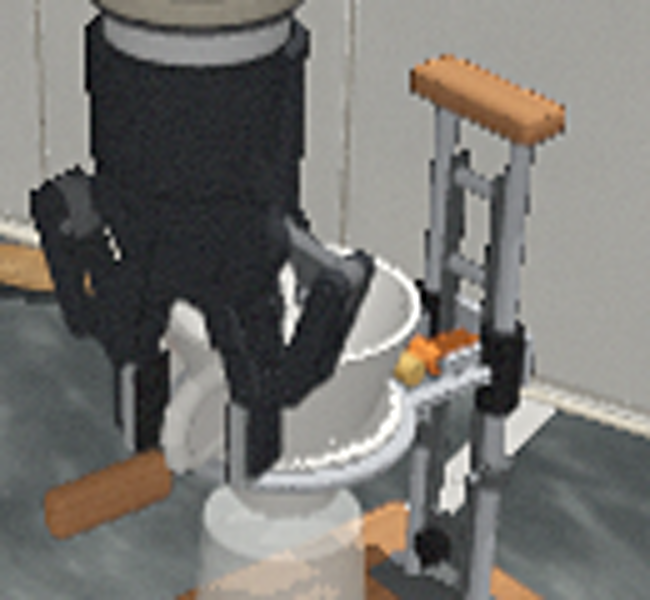

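The dripper is seated and the fingers are clear of the ear. I'll go straight up and back.

```bash
python3 -m creep '{"claw":[4,4,4,4,4,4],"dp":[[0,0,-0.5],[0,0,-2],[0,0,-4.5],[0,0,-7],[0,0,-9.5],[0,0,-11]],"roll":[0,0,0,0,0,0]}'; python3 -m creep '{"claw":[4,4,4,4,4,4,4,4],"dp":[[1,1,0],[2,4,0],[3,8,0],[4,12,0],[5,16,0],[6,19,0],[6,20,0],[6,20,0]],"roll":[0,0,0,0,0,0,0,0]}'
python3 - <<'E'
from h import *
from scipy.optimize import least_squares
go(None)
for n in ('scene','top'):
    s=snap(n,n+'11'); X=cloud(s)
    r0=np.hypot(X[...,0]-.6037,X[...,1]-.049)
    d=X[(abs(X[...,2]-.209)<.004)&(r0<.06)]
    f=lambda a:np.hypot(d[:,0]-a[0],d[:,1]-a[1])-a[2]
    o=least_squares(f,[.6037,.049,.05],loss='soft_l1',f_scale=.001); A=np.c_[d[:,:2],np.ones(len(d))]; k=np.linalg.lstsq(A,d[:,2],rcond=None)[0]
    print(n,'rim',o.x,len(d),np.median(d[:,2]),'slope',k[:2])
    p=X[(abs(X[...,2]-.157)<.006)&(r0<.055)&(r0>.048)]; print('ring z',np.median(p[:,2]),len(p))
    cv2.imwrite('pics/'+n+'11c.png',cv2.resize(s['image'][90:240,240:420,::-1],(720,600),interpolation=cv2.INTER_CUBIC))
E
```

```text
t: 23.25
tcp_pos: [0.5457, 0.0154, 0.2989]
tool_rot: [-0.256, 0.967, -0.001, 0.002]
force: [0.3, 0.1, -0.2]
finger_gap: 0.47
t: 24.05
tcp_pos: [0.3935, 0.1605, 0.2969]
tool_rot: [-0.257, 0.966, -0.0, 0.001]
force: [-0.6, -0.7, 0.6]
finger_gap: 0.466
t 24.05 tcp [0.3935 0.1605 0.2969] yaw y 119.77395252300389 z [ 0.0014  0.0001 -1.    ] F [-0.5534 -0.6882  0.5735] gap 0.46636885640013875
scene rim [0.6033 0.0479 0.0494] 267 0.20742463881496143 slope [-0.     -0.0014]
ring z 0.15545818083419108 210
top rim [0.6043 0.049  0.049 ] 260 0.2085764780783187 slope [-0.0017  0.0082]
ring z 0.15670182987716896 104
```

View pics/scene11c.png

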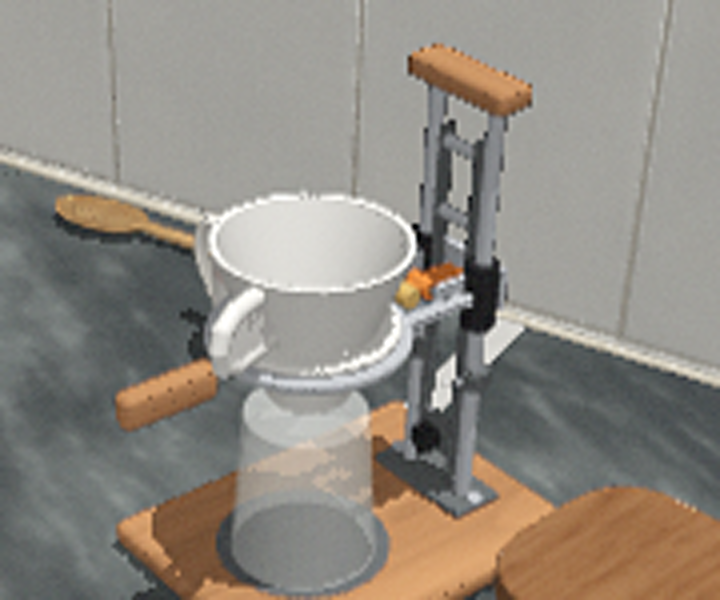

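View pics/top11.png

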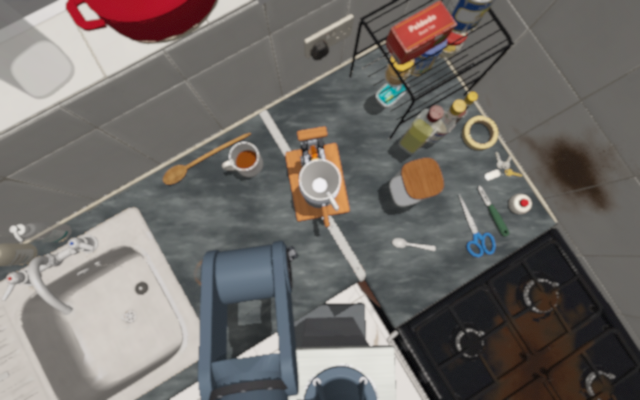

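The dripper sits level and centred in the ring, with its rim at z ≈ 0.208 against 0.209 expected. The pawl is level on the first rung, and the glass, jar, mug and spoon haven't moved.

Run:
```python
from h import *
print(workorder.sign_off())
```

```text
the job is handed in; nothing more can be done
None
```

The stand is ready and the job is handed in: the ring arm hangs on the first rung and the white dripper sits upright in the ring. It took about 24 s of the 58 s allowed.

- **Ring arm:** I lifted it by the handle to 0.066 m and lowered it to 0.048 m, where the picture showed the pawl level. I then went down in 1 to 2 mm steps until the vertical force went from −4 N to +1 N, at a lift of about 0.026 m. Then I let go, and the arm stayed there, with the ring's top face at about 0.157 m.
- **Dripper:** I carried it by its ear and lowered it in small steps until it seated, pressing at most about 4.6 N, then let go.
- **Last checks:** The dripper's rim is level to within the camera noise, at z 0.2075 m (scene camera) and 0.2085 m (top camera) against 0.209 m expected. It is centred in the ring to within about 1 mm. The pawl is level on its rung, the robot is clear, and the glass, jar, mug and spoon look unmoved.
- **Disagreements:** The cameras differed by 1–2 mm, within their stated calibration. The wrist camera's measurement of the dripper's rim, taken while it was held, did not fit, so I left it out. No other check failed.

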